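Put the clay cutters away in order of size

TASK

Put the four round clay cutters on the plywood strip in order of size, one standing centred on each dark mark with its red rim up: the smallest next to the teal flower, then rising to the largest next to the purple flower. Let go of them all, and leave the glue bottle standing where it is.

Things in the scene. Friction and masses are not known exactly. Their poses are not given: they have to be found in the camera images.
- cutter_26: smallest of four loose round clay cutters: an open upright ring 26 mm across outside and 28 mm tall, wall 4 mm, steel below with the top 10 mm a red plastic grip rim; stands on the 3 mm thick green mat in front of the robot at the start. Origin at the centre of its underside, z up its axis; light, 20 to 85 g
- cutter_38: second smallest of four loose round clay cutters: an open upright ring 38 mm across outside and 28 mm tall, wall 4 mm, steel below with the top 10 mm a red plastic grip rim; stands on the 3 mm thick green mat in front of the robot at the start. Origin at the centre of its underside, z up its axis; light, 20 to 85 g
- cutter_50: second largest of four loose round clay cutters: an open upright ring 50 mm across outside and 28 mm tall, wall 4 mm, steel below with the top 10 mm a red plastic grip rim; stands on the 3 mm thick green mat in front of the robot at the start. Origin at the centre of its underside, z up its axis; light, 20 to 85 g
- cutter_62: largest of four loose round clay cutters: an open upright ring 62 mm across outside and 28 mm tall, wall 4 mm, steel below with the top 10 mm a red plastic grip rim; stands on the 3 mm thick green mat in front of the robot at the start. Origin at the centre of its underside, z up its axis; light, 20 to 85 g
- mark_a: one of four identical printed navy discs, 40 mm across with a white centre dot, in a straight row along the middle of a fixed plywood strip (90 x 460 mm, 6 mm thick), 82 mm apart, in the order a, b, c, d along the strip's +y. Origin at its centre, on the strip's top, 6 mm above the table; y axis along the row. No thickness: a cutter stands on the strip's flat top
- mark_b: one of four identical printed navy discs, 40 mm across with a white centre dot, in a straight row along the middle of a fixed plywood strip (90 x 460 mm, 6 mm thick), 82 mm apart, in the order a, b, c, d along the strip's +y. Origin at its centre, on the strip's top, 6 mm above the table; y axis along the row. No thickness: a cutter stands on the strip's flat top
- mark_c: one of four identical printed navy discs, 40 mm across with a white centre dot, in a straight row along the middle of a fixed plywood strip (90 x 460 mm, 6 mm thick), 82 mm apart, in the order a, b, c, d along the strip's +y. Origin at its centre, on the strip's top, 6 mm above the table; y axis along the row. No thickness: a cutter stands on the strip's flat top
- mark_d: one of four identical printed navy discs, 40 mm across with a white centre dot, in a straight row along the middle of a fixed plywood strip (90 x 460 mm, 6 mm thick), 82 mm apart, in the order a, b, c, d along the strip's +y. Origin at its centre, on the strip's top, 6 mm above the table; y axis along the row. No thickness: a cutter stands on the strip's flat top
- teal_flower: fixed teal scalloped flower disc, 53 mm across, 7 mm thick, at one end of the strip in line with the marks, 77 mm from the nearest mark's centre: the small end of the row. A like purple one is at the other end; which end is which changes. Origin at the centre of its underside, on the strip's upper face
- glue_bottle: bystander: loose upright white glue bottle with yellow label and orange cap, 40 mm across, 115 mm tall, on the table to the robot's right. Origin at the centre of its underside
Not all that is in view belongs to the job. Leave any blue or yellow look-alike of the cutter_50 alone.

How it is judged:
By the outcome, as a careful person would: the job done as asked, in the order asked, and still so for the second after the job is handed in, with the robot touching nothing.
It also fails if it takes over 104 s, if anything falls off the work surface, if the arm or the gripper's body presses on something with over 40 N, if the wrist force passes 120 N, or if a joint passes its speed limit or range.

ROBOT

A 7-joint arm with a two-finger parallel gripper is mounted at the origin on the work surface. World frame = base frame: x ahead of the robot, y to its left, z up, the work surface at z = 0. Lengths are in m, angles in rad, forces in N, time in s.
With the tool pointing down it reaches from about 0.425 to 0.95 m from the base axis. Payload 16.7 kg.
Tool frame: the origin (TCP) lies at the very end of the fingers, on their centre line; the grasp point (between the pads) lies 19 mm behind it; z points along the fingers, x is the direction in which the jaws open and shut, and the axes are right-handed (so a half turn about z gives the same grasp; the last joint's range is limited). The gripper opens to 94 mm and grips with 3 to 60 N. Pads are 16 mm wide; open, the fingers measure 119 mm over their backs; the gripper's body (75 mm by 177 mm) begins 78 mm behind the grasp point.
Start: joints at [0.957, 0.426, 0.074, 1.606, -0.034, 1.111, -0.067], TCP at [0.303, -0.603, 0.205] pointing down, gripper open.
Joint ranges: [-2.85, 2.85], [-0.5, 2.14], [-1.23, 1.37], [0.21, 2.46], [-1.02, 4.16], [0.16, 2.05], [-2.73, 2.73]. Speed limits (rad/s): [1.89, 1.89, 2.39, 2.39, 3.01, 3.01, 3.01].

INTERFACE

Orientations are given as [roll, pitch, yaw] about the fixed x, y, z axes, in that order (R = Rz(yaw) Ry(pitch) Rx(roll)).
In Python, from rig import arm, viewer, job gives the robot as it stands. The module is installed in compiled form; this text tells all that it offers.
- The arm moves only by the shell command python3 -m handwheel 'ROWS'. ROWS is JSON, a list of rows, each a list of 3 entries, a list of its own where there are three numbers: the turn, a rotation vector about the tool's x, y, z in units of 6 degrees (1.0 is 6 degrees), then the shift along the tool's x, y, z in units of 40 mm (1.0 is 40 mm), then the finger opening in mm, from 0 to 94. A call has 1 to 20 rows; each row is the pose to reach, as a shift and turn from the pose measured when the call began, along the tool's axes at that moment; what a row does not reach only later rows make up. A row lasts 1/12 s, in which the tool goes at most 41.7 mm and 7.16 degrees, less where a joint would pass 70% of its speed; a pose out of reach is approached as far as the arm can. A call with a gripper value outside its range is refused whole. The fingers move at their own pace and stop on an object; the grip force is fixed at half the most. Time passes only in rows, so rows that repeat a pose let the fingers close. It gives the time, the measured TCP pose, the force and the opening at its end, in the units of the state.
- arm.get_obs(): the state, without advancing time (a new reading comes with each control period).
- viewer.grab_frame(name): name is "scene" or "top" or "wrist"; returns (picture, depth): 420x560x3 uint8, red, green, blue; 420x560 float32, m along the optical axis (not along the pixel's ray), 0 where there is no reading.
- viewer.calibration(name): a dict with "mtx" (3x3 intrinsics, pixels), "k1" (the pictures are not rectified: a ray, as slopes to the right and down, at radius r is drawn at 1 + k1 r^2 times it, then the intrinsics apply), "rvec" (rotation vector, rad) and "tvec" (3), from world to camera coordinates, as OpenCV has them; the wrist camera has in their place "T_tool_cam" (4x4, takes a point from camera to tool coordinates, whose origin is the TCP and whose axes are the tool frame's). Camera axes: x right, y down, z forward; pixel columns grow to the right and rows downward; lengths in m; the calibration is good to about 2 mm. A picture is of the moment at which its call begins: read the wrist's pose just before it. calibration takes no time and is no camera call.
- job.close_job(): hands the job in, once; it reports no verdict.
The state is a dict: "clock": time; "q": joint angles; "dq": joint speeds; "joint_efforts": joint torques, N m; "tool_pos": TCP position; "ee_rot": TCP orientation; "ft_force": force on the tool from outside, world axes, zero at the start; "moment": the same for the moment, N m; "width": finger opening in m.
Only numpy, scipy, OpenCV 4.12 (cv2) and the standard library are available. Lean on these libraries where they do the work, as an engineer would, in place of code of your own. Each camera call takes 0.05 s, during which the arm holds its last target. There are 200 camera calls.

## Working session

There is one attempt and no reset: what is moved stays moved. The work goes in short steps, Python scripts to look and compute and a shell command to move; the robot and the scene stay as the last step left them, time stands still between calls to the robot, and variables do not carry over. Pictures are saved under pics/ and viewed, about 12 in all and at most 16, crops included, and the job is handed in when it is done.

```bash
mkdir -p pics; python3 - <<'E'
from rig import arm, viewer
import cv2,numpy as np
print(arm.get_obs())
for n in ("scene","top"):
    p,d=viewer.grab_frame(n); cv2.imwrite(f"pics/{n}0.png",p[:,:,::-1]); np.savez(f"{n}0.npz",p=p,d=d); print(viewer.calibration(n))
print(viewer.calibration("wrist"))
E
```

```text
{'clock': 0.0, 'q': array([ 0.95651708,  0.42673576,  0.07383866,  1.6065756 , -0.03409587,
        1.11078949, -0.0671228 ]), 'dq': array([-0.00028449,  0.00016834,  0.0010338 ,  0.00088684, -0.00052944,
       -0.00022886, -0.00159719]), 'joint_efforts': array([ 9.43412670e-04, -9.35813212e+01,  3.66770603e+00, -4.54200375e+01,
       -4.85933956e-02,  1.98197452e-02,  1.87215837e-04]), 'tool_pos': array([ 0.3023437, -0.6030316,  0.2047866]), 'ee_rot': array([ 3.14150145e+00,  1.24585550e-03, -1.10605767e+00]), 'ft_force': array([-0.05017253,  0.61528468, -0.17221711]), 'moment': array([0.01299574, 0.03087282, 0.0206386 ]), 'width': 0.09377944223388167}
{'mtx': array([[474.46761032,   0.        , 275.05160145],
       [  0.        , 474.46761032, 210.10536436],
       [  0.        ,   0.        ,   1.        ]]), 'k1': -0.1130222956893548, 'rvec': array([ 1.23359763,  2.15365396, -1.06524288]), 'tvec': array([ 0.3108194 , -0.19869765,  1.28781934])}
{'mtx': array([[531.33095091,   0.        , 276.44163364],
       [  0.        , 531.33095091, 210.83445384],
       [  0.        ,   0.        ,   1.        ]]), 'k1': -0.13267394592376974, 'rvec': array([ 2.17069549, -2.18060923,  0.07689902]), 'tvec': array([-0.06431838,  0.48188629,  1.39000487])}
{'mtx': array([[297.82344757,   0.        , 276.6316806 ],
       [  0.        , 297.82344757, 207.92853758],
       [  0.        ,   0.        ,   1.        ]]), 'k1': 0.004539423539652798, 'T_tool_cam': array([[ 9.99999585e-01,  5.23765204e-04, -7.46000960e-04,
        -5.23661302e-04],
       [-2.86408399e-04,  9.57524823e-01,  2.88350707e-01,
        -8.48819683e-02],
       [ 8.65342504e-04, -2.88350374e-01,  9.57524576e-01,
        -1.78399321e-01],
       [ 0.00000000e+00,  0.00000000e+00,  0.00000000e+00,
         1.00000000e+00]])}
```

View pics/top0.png

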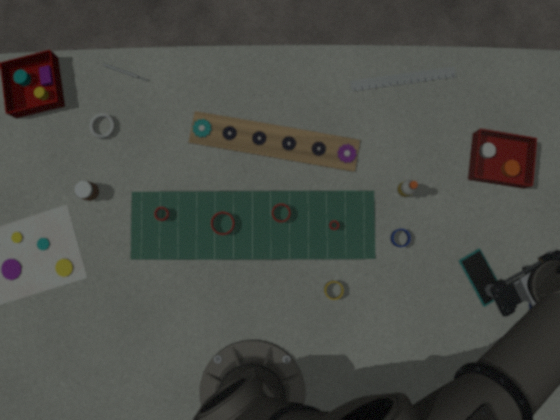

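View pics/scene0.png

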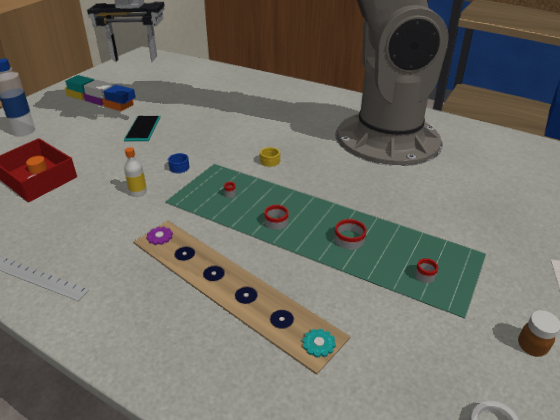

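The top view (up = +x, left = +y) shows the cutters 38, 62, 50 and 26 at about (163,214), (224,223), (283,213) and (336,225). The marks run from (229,133) to (318,149), with the teal flower at the left, +y end. The scene view agrees, and all the cutters stand rim up.

```bash
cat > h.py <<'E'
import numpy as np,cv2
from scipy.spatial.transform import Rotation as R
from rig import arm,viewer
def cam(n,obs=None):
    c=viewer.calibration(n)
    if n=="wrist":
        T=np.eye(4);T[:3,:3]=R.from_euler('xyz',obs['ee_rot']).as_matrix();T[:3,3]=obs['tool_pos'];T=T@c['T_tool_cam']
        return c,T[:3,:3],T[:3,3]
    Rw=cv2.Rodrigues(c['rvec'])[0]; return c,Rw.T,-Rw.T@c['tvec']
def cast(C,uv,z):
    c,Rc,o=C
    p=cv2.undistortPoints(np.float64(uv).reshape(-1,1,2),c['mtx'],np.array([c['k1'],0,0,0,0])).reshape(-1,2)
    d=np.c_[p,np.ones(len(p))]@Rc.T
    return (o+d*((z-o[2])/d[:,2])[:,None])[:,:2]
def red(p): # bright red mask
    h=cv2.cvtColor(p,cv2.COLOR_RGB2HSV); return (((h[...,0]<8)|(h[...,0]>172))&(h[...,1]>120)&(h[...,2]>50)).astype(np.uint8)
def navy(p):
    h=cv2.cvtColor(p,cv2.COLOR_RGB2HSV); return ((h[...,2]<75)&(h[...,1]>60)&(h[...,0]>100)&(h[...,0]<150)).astype(np.uint8)
def rings(C,p,m,z,a=30): # outer contours cast to plane z, min enclosing circle (centre mm, dia mm)
    out=[]
    for k in cv2.findContours(m,cv2.RETR_EXTERNAL,cv2.CHAIN_APPROX_NONE)[0]:
        if cv2.contourArea(k)<a: continue
        w=cast(C,k.reshape(-1,2),z)*1000
        if np.ptp(w,axis=0).max()>90: continue
        (x,y),r=cv2.minEnclosingCircle(w.astype(np.float32)); b=(w.max(0)+w.min(0))/2
        out.append([x,y,2*r,*b,*k.reshape(-1,2).mean(0)])
    return np.round(out,1)
def plan(x,y,z,yaw):
    o=arm.get_obs(); M=R.from_euler('xyz',o['ee_rot']); G=R.from_euler('xyz',[np.pi,0,yaw])
    print("turn",np.round((M.inv()*G).as_rotvec(degrees=True)/6,2),"shift",np.round(M.inv().apply(np.array([x,y,z])-o['tool_pos'])/.04,3))
E
python3 - <<'E'
from h import *
np.set_printoptions(suppress=True)
for n in("scene","top"):
    p=np.load(n+"0.npz")['p'];C=cam(n)
    print(n,"red\n",rings(C,p,red(p),.031)); 
    print("navy\n",rings(C,p,navy(p),.006))
    h=cv2.cvtColor(p,cv2.COLOR_RGB2HSV)
    print("teal",rings(C,p,((abs(h[...,0].astype(int)-88)<8)&(h[...,1]>120)&(h[...,2]>70)).astype(np.uint8),.013))
E
```

```text
scene red
 [[ 479.6  238.5   45.5  479.5  239.9  427.1  266.6]
 [ 453.7   76.7   69.8  453.8   77.4  350.2  230.2]
 [ 481.3  -76.4   58.4  480.8  -75.9  276.   213.1]
 [ 448.1 -214.    34.1  448.6 -214.8  229.2  185.9]]
navy
 [[ 695.1   60.5   37.8  694.8   60.5  281.4  318.6]
 [ 681.   -20.1   37.7  681.1  -19.7  245.5  294.9]
 [ 666.3 -100.7   37.5  666.3 -100.3  213.5  273.1]
 [ 651.2 -180.6   37.7  651.1 -181.1  184.3  253.2]]
teal [[712.3 138.1  53.7 712.3 137.8 318.7 342.7]]
top red
 []
navy
 [[ 409.3 -398.6   55.1  409.4 -398.6  400.5  237.1]]
teal [[395.7 573.5  31.4 395.5 573.   42.9 243.5]
 [709.6 135.7  46.1 710.3 134.9 201.4 127.7]
 [872.5 666.6  35.2 872.5 666.6  19.6  76. ]]
```

```bash
python3 -c "
from h import *
plan(.54,.06,.33,-.18)"
```

```text
turn [-0.    0.01 -8.84] shift [-12.159 -12.74   -3.116]
```

```bash
python3 -m handwheel '[[[0,0,-1],[0,0,-1],94],[[0,0,-2],[-1,-1,-2],94],[[0,0,-3],[-2,-2,-3.1],94],[[0,0,-8.84],[-12.16,-12.74,-3.12],94],[[0,0,-8.84],[-12.16,-12.74,-3.12],94],[[0,0,-8.84],[-12.16,-12.74,-3.12],94],[[0,0,-8.84],[-12.16,-12.74,-3.12],94],[[0,0,-8.84],[-12.16,-12.74,-3.12],94],[[0,0,-8.84],[-12.16,-12.74,-3.12],94],[[0,0,-8.84],[-12.16,-12.74,-3.12],94],[[0,0,-8.84],[-12.16,-12.74,-3.12],94],[[0,0,-8.84],[-12.16,-12.74,-3.12],94],[[0,0,-8.84],[-12.16,-12.74,-3.12],94],[[0,0,-8.84],[-12.16,-12.74,-3.12],94],[[0,0,-8.84],[-12.16,-12.74,-3.12],94],[[0,0,-8.84],[-12.16,-12.74,-3.12],94],[[0,0,-8.84],[-12.16,-12.74,-3.12],94],[[0,0,-8.84],[-12.16,-12.74,-3.12],94],[[0,0,-8.84],[-12.16,-12.74,-3.12],94],[[0,0,-8.84],[-12.16,-12.74,-3.12],94]]'
python3 -c "
from h import *
plan(.54,.06,.33,-.18)"
```

```text
clock: 1.77
tool_pos: [0.5403, 0.0644, 0.3299]
ee_rot: [-3.139, 0.001, -0.175]
ft_force: [-0.5, -0.8, -0.3]
width: 0.0941
turn [-0.02  0.01  0.05] shift [ 0.011  0.11  -0.002]
```

```bash
python3 -m handwheel '[[[0,0,0],[0,0,0],94],[[0,0,0],[0,0,0],94]]'; python3 - <<'E'
from h import *
np.set_printoptions(suppress=True)
o=arm.get_obs();p,d=viewer.grab_frame("wrist");np.savez("w1.npz",p=p,d=d);cv2.imwrite("pics/w1.png",p[:,:,::-1])
C=cam("wrist",o);print(o['tool_pos'],o['ee_rot'],np.abs(o['dq']).max())
print("red\n",rings(C,p,red(p),.031));print("navy\n",rings(C,p,navy(p),.006))
E
```

```text
clock: 1.93
tool_pos: [0.5401, 0.0642, 0.3296]
ee_rot: [-3.139, 0.002, -0.175]
ft_force: [-0.2, 0.1, -0.0]
width: 0.094
[0.54005894 0.06419395 0.32958145] [-3.1394204   0.00211888 -0.17453595] 0.01425405175933573
red
 [[ 443.1 -211.3   30.3  444.2 -211.2  252.3  324.8]
 [ 476.4  -74.6   52.   476.4  -74.7  255.   256.8]
 [ 449.6   78.1   62.4  449.7   78.   220.4  174.5]
 [ 475.2  240.4   38.5  475.   240.2  212.4   63.5]]
navy
 [[ 650.2 -179.    36.6  645.5 -178.9  354.2  286.9]
 [ 671.7  -88.4   27.2  671.7  -87.3  363.2  239.8]
 [ 680.6  -18.    37.8  680.6  -17.7  364.3  203.3]
 [ 695.4   62.5   37.9  695.4   62.7  368.8  156.2]]
```

View pics/w1.png

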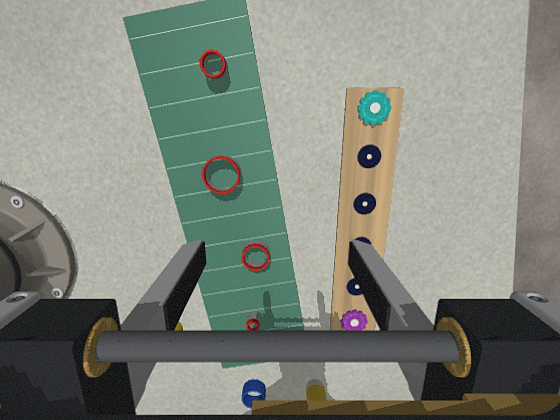

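The wrist view shows all four rims: 38 at (212,64), 62 at (220,175), 50 at (255,257) and 26 at (252,325). The marks line up at (369,156), (364,203), (362,240) and (354,287), with teal at the top. I'll start with cutter 38.

```bash
python3 -c "
from h import *
plan(.4755,.240,.065,-.18)"
```

```text
turn [-0.02  0.02  0.04] shift [-2.347 -4.048  6.629]
```

```bash
python3 -m handwheel '[[[-0.02,0.02,0.04],[-2.35,-4.05,6.63],94],[[-0.02,0.02,0.04],[-2.35,-4.05,6.63],94],[[-0.02,0.02,0.04],[-2.35,-4.05,6.63],94],[[-0.02,0.02,0.04],[-2.35,-4.05,6.63],94],[[-0.02,0.02,0.04],[-2.35,-4.05,6.63],94],[[-0.02,0.02,0.04],[-2.35,-4.05,6.63],94],[[-0.02,0.02,0.04],[-2.35,-4.05,6.63],94],[[-0.02,0.02,0.04],[-2.35,-4.05,6.63],94],[[-0.02,0.02,0.04],[-2.35,-4.05,6.63],94],[[-0.02,0.02,0.04],[-2.35,-4.05,6.63],94],[[-0.02,0.02,0.04],[-2.35,-4.05,6.63],94],[[-0.02,0.02,0.04],[-2.35,-4.05,6.63],94]]'
cat > look.py <<'E'
import sys
from h import *
np.set_printoptions(suppress=True)
o=arm.get_obs();p,d=viewer.grab_frame("wrist");cv2.imwrite(f"pics/{sys.argv[1]}.png",p[:,:,::-1])
C=cam("wrist",o);zr=float(sys.argv[2]) if len(sys.argv)>2 else .031
print(o['tool_pos'],o['ee_rot'],np.abs(o['dq']).max())
print("red\n",rings(C,p,red(p),zr,150));print("navy\n",rings(C,p,navy(p),.006,150))
E
python3 look.py w2
```

```text
clock: 2.98
tool_pos: [0.4768, 0.239, 0.0663]
ee_rot: [-3.141, -0.002, -0.182]
ft_force: [0.5, 0.9, 0.9]
width: 0.094
[0.47680671 0.23898641 0.06626034] [-3.14129553 -0.00215031 -0.1818722 ] 0.005837638303221729
red
 [[448.7  85.7  65.6 449.4  93.  276.2 382.9]
 [474.5 242.7  39.2 474.5 242.6 273.  229.3]]
navy
 []
```

View pics/w2.png

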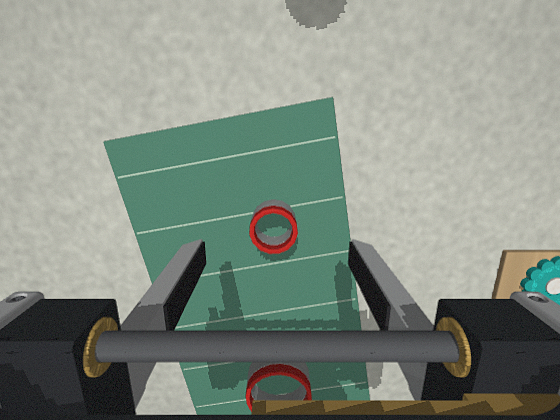

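The rim is at (273,229), well inside the jaws at x of about 205–350. I'll descend and grip.

```bash
python3 -c "
from h import *
plan(.475,.242,.008,-.18)"
```

```text
turn [-0.   -0.02 -0.02] shift [-0.061 -0.064  1.457]
```

```bash
python3 -m handwheel '[[[0,0,0],[-0.06,-0.06,0.5],94],[[0,0,0],[-0.06,-0.06,1],94],[[0,0,0],[-0.06,-0.06,1.46],94],[[0,0,0],[-0.06,-0.06,1.46],94],[[0,0,0],[-0.06,-0.06,1.46],94],[[0,0,0],[-0.06,-0.06,1.46],30],[[0,0,0],[-0.06,-0.06,1.46],30],[[0,0,0],[-0.06,-0.06,1.46],30],[[0,0,0],[-0.06,-0.06,1.46],30],[[0,0,0],[-0.06,-0.06,1.46],30],[[0,0,0],[-0.06,-0.06,1.46],30],[[0,0,0],[-0.06,-0.06,1.46],30],[[0,0,0],[-0.06,-0.06,1.46],30],[[0,0,0],[-0.06,-0.06,1.46],30]]'
python3 look.py w3; python3 -c "
from h import *
plan(.6806,-.018,.09,-.18)"
```

```text
clock: 4.2
tool_pos: [0.475, 0.2418, 0.0079]
ee_rot: [-3.141, -0.002, -0.182]
ft_force: [0.8, 0.3, 0.5]
width: 0.0382
[0.47496892 0.24184907 0.00789054] [-3.14119233 -0.00225415 -0.18188423] 0.0012662616327645047
red
 [[475.2 243.2  40.4 474.9 243.1 276.6 267.9]]
navy
 []
turn [-0.   -0.02 -0.02] shift [ 6.235  5.458 -2.041]
```

```bash
python3 -m handwheel '[[[0,0,0],[0,0,-1],30],[[0,0,0],[0,0,-2.04],30],[[0,0,0],[0,0,-2.04],30],[[0,-0.02,0],[6.23,5.46,-2.04],30],[[0,-0.02,0],[6.23,5.46,-2.04],30],[[0,-0.02,0],[6.23,5.46,-2.04],30],[[0,-0.02,0],[6.23,5.46,-2.04],30],[[0,-0.02,0],[6.23,5.46,-2.04],30],[[0,-0.02,0],[6.23,5.46,-2.04],30],[[0,-0.02,0],[6.23,5.46,-2.04],30],[[0,-0.02,0],[6.23,5.46,-2.04],30],[[0,-0.02,0],[6.23,5.46,-2.04],30],[[0,-0.02,0],[6.23,5.46,-2.04],30],[[0,-0.02,0],[6.23,5.46,-2.04],30],[[0,-0.02,0],[6.23,5.46,-2.04],30]]'
python3 look.py w4 .113; 
```

```text
clock: 5.5
tool_pos: [0.6798, -0.0167, 0.0899]
ee_rot: [-3.141, 0.0, -0.18]
ft_force: [-1.0, 0.7, -0.4]
width: 0.0379
[ 0.67980742 -0.0166599   0.0899302 ] [-3.14083582  0.00027648 -0.18026544] 0.006680648266343423
red
 [[554.3 -24.2  37.  554.7 -22.6  76.1 311.7]
 [679.7 -15.3  40.5 679.8 -15.4 276.4 267.7]
 [549.2  69.4  32.5 550.9  69.3   7.8 166.1]]
navy
 [[ 650.8 -183.9   37.1  650.8 -188.6  277.9  366.2]
 [ 665.7 -101.3   38.5  665.7 -108.   278.4  301.7]
 [ 680.9  -18.2   38.9  681.   -16.1  278.1  213.7]
 [ 695.6   62.4   39.2  695.6   62.3  278.2  123.3]]
```

View pics/w4.png

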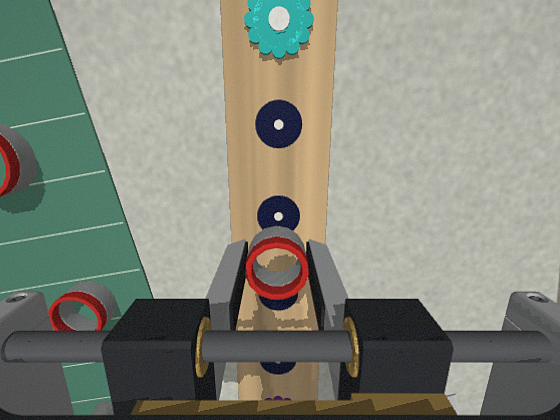

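The ring is held level at (276,267), with mark b/m2 partly visible below it at (278,217) and the free mark m1 at (278,123). Next I lower it.

```bash
python3 -c "
from h import *
plan(.681,-.0193,.0112,-.18)"
```

```text
turn [-0.01  0.   -0.  ] shift [0.04  0.062 1.972]
```

```bash
python3 -m handwheel '[[[0,0,0],[0.04,0.06,0.6],30],[[0,0,0],[0.04,0.06,1.2],30],[[0,0,0],[0.04,0.06,1.7],30],[[0,0,0],[0.04,0.06,1.9],30],[[0,0,0],[0.04,0.06,1.97],30],[[0,0,0],[0.04,0.06,1.97],30],[[0,0,0],[0.04,0.06,1.97],30],[[0,0,0],[0.04,0.06,1.97],30]]'
python3 -m handwheel '[[[0,0,0],[0,0,0],94],[[0,0,0],[0,0,0],94],[[0,0,0],[0,0,0],94],[[0,0,0],[0,0,0],94],[[0,0,0],[0,0,0],94],[[0,0,0],[0,0,-1],94],[[0,0,0],[0,0,-2],94],[[0,0,0],[0,0,-2],94],[[0,0,0],[0,0,-2],94]]'
python3 look.py w5 .034;python3 -c "
from h import *
plan(.444,-.212,.065,-.18)"
```

```text
clock: 6.22
tool_pos: [0.6815, -0.0186, 0.0122]
ee_rot: [-3.141, -0.001, -0.179]
ft_force: [-0.3, -0.7, -0.4]
width: 0.0378
clock: 6.97
tool_pos: [0.6829, -0.0187, 0.0948]
ee_rot: [-3.14, -0.005, -0.18]
ft_force: [-0.4, -0.8, -0.5]
width: 0.093
[ 0.68290906 -0.01869758  0.09479729] [-3.14007077 -0.00540638 -0.17969773] 0.042423301259307836
red
 [[488.1 -57.   40.9 488.1 -53.6  74.5 294.4]
 [681.3 -18.   38.9 681.3 -18.1 274.5 222. ]
 [475.5  70.5  48.5 477.9  70.4   6.9 163.6]]
navy
 [[666.  -98.8  39.  666.1 -98.5 274.  289. ]
 [680.5 -22.8  27.6 680.6 -23.6 274.7 218. ]
 [695.7  62.4  39.1 695.6  62.3 274.1 121.9]]
turn [-0.01 -0.03  0.  ] shift [-4.988  5.812  0.679]
```

View pics/w5.png

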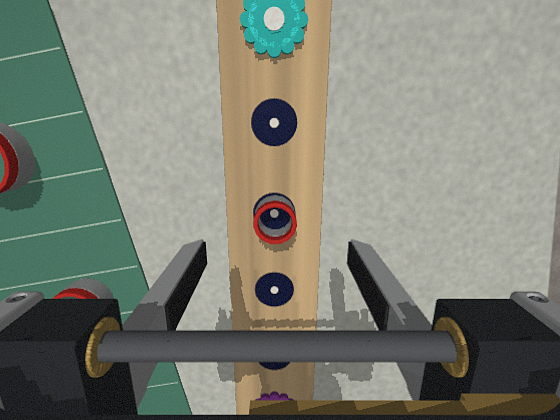

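Cutter 38 stands on its mark at (274,222). It measures (681.3, −18.0) against a midpoint of (680.9, −18.2) between the neighbouring marks. Next is 26.

```bash
python3 -m handwheel '[[[0,-0.03,0],[-4.99,5.81,0.2],70],[[0,-0.03,0],[-4.99,5.81,0.2],70],[[0,-0.03,0],[-4.99,5.81,0.2],70],[[0,-0.03,0],[-4.99,5.81,0.2],70],[[0,-0.03,0],[-4.99,5.81,0.68],70],[[0,-0.03,0],[-4.99,5.81,0.68],70],[[0,-0.03,0],[-4.99,5.81,0.68],70],[[0,-0.03,0],[-4.99,5.81,0.68],70],[[0,-0.03,0],[-4.99,5.81,0.68],70],[[0,-0.03,0],[-4.99,5.81,0.68],70],[[0,-0.03,0],[-4.99,5.81,0.68],70],[[0,-0.03,0],[-4.99,5.81,0.68],70]]'
python3 look.py w6;python3 -c "
from h import *
plan(.444,-.212,.008,-.18)"
```

```text
clock: 8.02
tool_pos: [0.4448, -0.211, 0.0648]
ee_rot: [-3.14, 0.0, -0.178]
ft_force: [0.4, 0.5, 0.1]
width: 0.0702
[ 0.44476812 -0.21097472  0.06481101] [-3.14006125  0.00030378 -0.17820216] 0.0042190211416767215
red
 [[ 443.2 -214.7   27.9  443.  -214.7  275.5  239.2]
 [ 475.4  -77.8   49.8  475.5  -79.8  287.1   35.6]]
navy
 [[ 650.7 -179.3   39.5  650.7 -179.4  530.5  141.2]
 [ 660.4 -100.9   37.   656.2 -100.9  547.7   26.5]]
turn [-0.01  0.    0.02] shift [-0.014  0.032  1.421]
```

```bash
python3 -m handwheel '[[[0,0,0.02],[-0.02,0.09,0.5],70],[[0,0,0.02],[-0.02,0.09,1],70],[[0,0,0.02],[-0.02,0.09,1.42],70],[[0,0,0.02],[-0.02,0.09,1.42],70],[[0,0,0.02],[-0.02,0.09,1.42],70],[[0,0,0.02],[-0.02,0.09,1.42],18],[[0,0,0.02],[-0.02,0.09,1.42],18],[[0,0,0.02],[-0.02,0.09,1.42],18],[[0,0,0.02],[-0.02,0.09,1.42],18],[[0,0,0.02],[-0.02,0.09,1.42],18],[[0,0,0.02],[-0.02,0.09,1.42],18],[[0,0,0.02],[-0.02,0.09,1.42],18],[[0,0,0.02],[-0.02,0.09,1.42],18]]'
python3 look.py w7; python3 -c "
from h import *
plan(.6956,.0615,.09,-.18)"
```

```text
clock: 9.15
tool_pos: [0.4434, -0.2143, 0.0081]
ee_rot: [-3.14, 0.0, -0.18]
ft_force: [-1.3, 0.2, 2.7]
width: 0.0251
[ 0.44336373 -0.21433275  0.00814974] [-3.14020812  0.0002299  -0.1801959 ] 0.0015219348639486244
red
 [[ 443.5 -214.    28.9  443.3 -213.9  276.5  270.2]
 [ 474.5  -82.8   47.4  474.5  -90.4  292.2   28. ]]
navy
 []
turn [-0.01  0.   -0.  ] shift [ 4.968 -7.916 -2.036]
```

```bash
python3 -m handwheel '[[[0,0,0],[0,0,-1],18],[[0,0,0],[0,0,-2.04],18],[[0,0,0],[0,0,-2.04],18],[[0,0,0],[4.97,-7.93,-2.04],18],[[0,0,0],[4.97,-7.93,-2.04],18],[[0,0,0],[4.97,-7.93,-2.04],18],[[0,0,0],[4.97,-7.93,-2.04],18],[[0,0,0],[4.97,-7.93,-2.04],18],[[0,0,0],[4.97,-7.93,-2.04],18],[[0,0,0],[4.97,-7.93,-2.04],18],[[0,0,0],[4.97,-7.93,-2.04],18],[[0,0,0],[4.97,-7.93,-2.04],18],[[0,0,0],[4.97,-7.93,-2.04],18],[[0,0,0],[4.97,-7.93,-2.04],18],[[0,0,0],[4.97,-7.93,-2.04],18],[[0,0,0],[4.97,-7.93,-2.04],18],[[0,0,0],[4.97,-7.93,-2.04],18]]'
python3 look.py w8 .113; python3 -c "
from h import *
plan(.6956,.062,.0116,-.18)"
```

```text
clock: 10.62
tool_pos: [0.6954, 0.0603, 0.0903]
ee_rot: [-3.141, 0.0, -0.182]
ft_force: [0.2, -0.0, 0.0]
width: 0.0248
[0.69539075 0.06029305 0.0902548 ] [-3.14105461  0.00020354 -0.18187925] 0.002893668943365907
red
 [[560.6   2.   38.6 560.5   1.8  91.1 381.5]
 [693.7  49.5  51.4 693.5  49.5 276.8 286.2]
 [545.5  99.7  42.9 549.5 100.2  19.1 253.5]]
navy
 [[ 665.1 -106.4   34.9  665.1 -109.8  276.8  364.9]
 [ 695.7   62.3   38.9  695.6   62.5  276.5  211.9]]
turn [-0.01  0.   -0.02] shift [-0.004 -0.037  1.969]
```

View pics/w8.png

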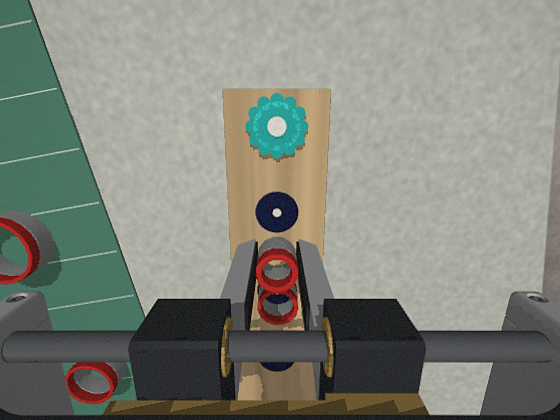

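The 26 ring is held at (277,270). Mark m1 is in clear view at (277,212), and the 38 behind it is undisturbed. I'll lower and release.

```bash
python3 -m handwheel '[[[0,0,-0.02],[0,-0.04,0.6],18],[[0,0,-0.02],[0,-0.04,1.2],18],[[0,0,-0.02],[0,-0.04,1.7],18],[[0,0,-0.02],[0,-0.04,1.9],18],[[0,0,-0.02],[0,-0.04,1.97],18],[[0,0,-0.02],[0,-0.04,1.97],18],[[0,0,-0.02],[0,-0.04,1.97],18],[[0,0,-0.02],[0,-0.04,1.97],18]]'
python3 -m handwheel '[[[0,0,0],[0,0,0],80],[[0,0,0],[0,0,0],80],[[0,0,0],[0,0,0],80],[[0,0,0],[0,0,0],80],[[0,0,0],[0,0,0],80],[[0,0,0],[0,0,-1],80],[[0,0,0],[0,0,-2],80],[[0,0,0],[0,0,-2],80],[[0,0,0],[0,0,-2],80]]'
python3 look.py w9 .034;python3 -c "
from h import *
plan(.4758,-.076,.065,-.18)"
```

```text
clock: 11.33
tool_pos: [0.6963, 0.0618, 0.0125]
ee_rot: [-3.141, -0.001, -0.18]
ft_force: [0.3, 0.2, -0.7]
width: 0.0247
clock: 12.08
tool_pos: [0.6977, 0.0621, 0.0952]
ee_rot: [-3.139, -0.005, -0.18]
ft_force: [-0.4, 0.3, -0.3]
width: 0.0795
[0.6976972  0.06210233 0.09515311] [-3.13943538 -0.00531869 -0.18032824] 0.04192193046813698
red
 [[681.1 -16.   41.9 681.5 -15.9 274.6 303.6]
 [460.5  77.9  64.8 467.   78.5  19.4 253.5]
 [695.8  61.3  27.3 695.9  61.4 274.7 223.8]]
navy
 [[695.6  62.5  38.8 695.6  65.2 273.8 208.2]]
turn [-0.01 -0.03 -0.  ] shift [-4.815  4.377  0.688]
```

```bash
python3 -m handwheel '[[[0,-0.03,0],[-4.8,4.38,0.2],94],[[0,-0.03,0],[-4.8,4.38,0.2],94],[[0,-0.03,0],[-4.8,4.38,0.2],94],[[0,-0.03,0],[-4.8,4.38,0.2],94],[[0,-0.03,0],[-4.8,4.38,0.69],94],[[0,-0.03,0],[-4.8,4.38,0.69],94],[[0,-0.03,0],[-4.8,4.38,0.69],94],[[0,-0.03,0],[-4.8,4.38,0.69],94],[[0,-0.03,0],[-4.8,4.38,0.69],94],[[0,-0.03,0],[-4.8,4.38,0.69],94],[[0,-0.03,0],[-4.8,4.38,0.69],94],[[0,-0.03,0],[-4.8,4.38,0.69],94]]'
python3 look.py w10;python3 -c "
from h import *
plan(.4753,-.077,.008,-.18)"
```

```text
clock: 13.13
tool_pos: [0.4772, -0.0753, 0.0649]
ee_rot: [-3.14, 0.0, -0.179]
ft_force: [0.3, 0.6, -0.7]
width: 0.0938
[ 0.47718272 -0.07532863  0.06486341] [-3.1397805   0.00029123 -0.17900938] 0.006267304702110576
red
 [[475.9 -75.2  51.3 475.9 -75.2 275.2 233.9]
 [675.5 -20.2  39.1 669.6 -19.7 542.4 111.8]
 [449.1  75.4  62.3 449.2  68.4 191.1  39.2]]
navy
 [[ 650.7 -177.3   38.5  650.7 -171.2  485.4  290.7]
 [ 665.4  -98.5   39.1  665.6  -98.6  504.3  211. ]
 [ 687.2   48.3   22.2  687.2   48.3  545.9    6.9]]
turn [-0.02  0.    0.01] shift [-0.035  0.049  1.421]
```

```bash
python3 -m handwheel '[[[0,0,0.01],[-0.03,0.01,0.5],94],[[0,0,0.01],[-0.03,0.01,1],94],[[0,0,0.01],[-0.03,0.01,1.42],94],[[0,0,0.01],[-0.03,0.01,1.42],94],[[0,0,0.01],[-0.03,0.01,1.42],94],[[0,0,0.01],[-0.03,0.01,1.42],42],[[0,0,0.01],[-0.03,0.01,1.42],42],[[0,0,0.01],[-0.03,0.01,1.42],42],[[0,0,0.01],[-0.03,0.01,1.42],42],[[0,0,0.01],[-0.03,0.01,1.42],42],[[0,0,0.01],[-0.03,0.01,1.42],42],[[0,0,0.01],[-0.03,0.01,1.42],42]]'
python3 look.py w11; python3 -c "
from h import *
plan(.6662,-.0986,.09,-.18)"
```

```text
clock: 14.18
tool_pos: [0.4759, -0.0756, 0.0082]
ee_rot: [-3.14, 0.0, -0.18]
ft_force: [-0.1, -0.3, 1.2]
width: 0.0509
[ 0.47586979 -0.07563578  0.008208  ] [-3.13994272  0.00010804 -0.18035921] 0.0031103953584856506
red
 [[475.7 -74.7  52.  475.9 -74.7 276.4 267.8]
 [448.5  67.7  59.4 448.5  58.7 162.4  29.6]]
navy
 [[658.3 -99.   35.5 652.7 -99.  552.  239.8]]
turn [-0.02  0.   -0.  ] shift [ 4.785 -0.29  -2.046]
```

```bash
python3 -m handwheel '[[[0,0,0],[0,0,-1],42],[[0,0,0],[0,0,-2.05],42],[[0,0,0],[0,0,-2.05],42],[[0,0,0],[4.78,-0.29,-2.05],42],[[0,0,0],[4.78,-0.29,-2.05],42],[[0,0,0],[4.78,-0.29,-2.05],42],[[0,0,0],[4.78,-0.29,-2.05],42],[[0,0,0],[4.78,-0.29,-2.05],42],[[0,0,0],[4.78,-0.29,-2.05],42],[[0,0,0],[4.78,-0.29,-2.05],42],[[0,0,0],[4.78,-0.29,-2.05],42],[[0,0,0],[4.78,-0.29,-2.05],42]]'
python3 -c "
from h import *
plan(.6662,-.0984,.0118,-.18)"
```

```text
clock: 15.23
tool_pos: [0.6651, -0.0986, 0.0902]
ee_rot: [-3.14, 0.001, -0.18]
ft_force: [0.1, 1.4, -0.2]
width: 0.0501
turn [-0.01  0.01 -0.  ] shift [ 0.028 -0.006  1.96 ]
```

```bash
python3 -m handwheel '[[[0,0,0],[0.01,0,0.6],42],[[0,0,0],[0.01,0,1.2],42],[[0,0,0],[0.01,0,1.7],42],[[0,0,0],[0.01,0,1.9],42],[[0,0,0],[0.01,0,1.96],42],[[0,0,0],[0.01,0,1.97],42],[[0,0,0],[0.01,0,1.97],42],[[0,0,0],[0.01,0,1.97],42]]'
python3 -m handwheel '[[[0,0,0],[0,0,0],94],[[0,0,0],[0,0,0],94],[[0,0,0],[0,0,0],94],[[0,0,0],[0,0,0],94],[[0,0,0],[0,0,0],94],[[0,0,0],[0,0,-1],94],[[0,0,0],[0,0,-2],94],[[0,0,0],[0,0,-2],94],[[0,0,0],[0,0,-2],94]]'
python3 look.py w12 .034;python3 -c "
from h import *
plan(.4496,.078,.065,-.18)"
```

```text
clock: 15.9
tool_pos: [0.6657, -0.0986, 0.0123]
ee_rot: [-3.14, -0.0, -0.18]
ft_force: [0.0, -0.6, -0.1]
width: 0.0502
clock: 16.65
tool_pos: [0.6672, -0.0988, 0.095]
ee_rot: [-3.14, -0.005, -0.18]
ft_force: [-0.6, -0.3, 0.4]
width: 0.0939
[ 0.66719528 -0.0988011   0.09497883] [-3.14027515 -0.00464354 -0.18033556] 0.04154053234673905
red
 [[665.7 -98.5  50.9 665.6 -98.5 274.6 221.8]
 [681.1 -19.6  37.6 681.2 -19.4 275.9 124.1]
 [695.4  57.3  25.7 695.5  54.4 276.   13.2]]
navy
 [[ 651.2 -179.4   38.9  651.3 -179.1  275.1  289.1]
 [ 665.7 -100.6   38.2  665.7 -102.3  274.8  216.2]
 [ 681.3  -19.5   29.9  681.1  -19.7  275.7  123.9]
 [ 695.4   62.2   39.4  695.3   58.6  275.1   22.1]]
turn [-0.01 -0.02 -0.  ] shift [-6.118 -3.38   0.696]
```

View pics/w12.png

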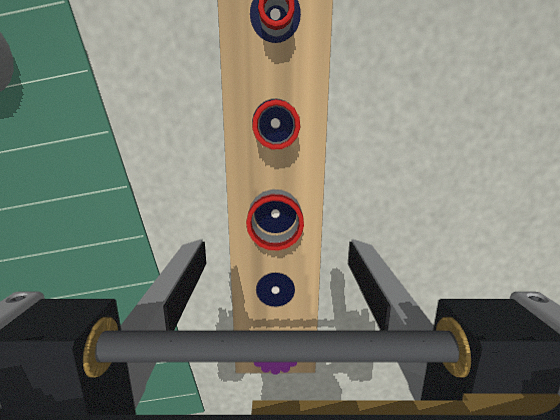

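Three cutters stand on their marks, at (275,10), (276,124) and (275,222), and the last mark is free at (275,289). The last cutter is 62.

```bash
python3 -m handwheel '[[[0,-0.02,0],[-6.12,-3.38,0.1],94],[[0,-0.02,0],[-6.12,-3.38,0.1],94],[[0,-0.02,0],[-6.12,-3.38,0.1],94],[[0,-0.02,0],[-6.12,-3.38,0.1],94],[[0,-0.02,0],[-6.12,-3.38,0.1],94],[[0,-0.02,0],[-6.12,-3.38,0.1],94],[[0,-0.02,0],[-6.12,-3.38,0.69],94],[[0,-0.02,0],[-6.12,-3.38,0.69],94],[[0,-0.02,0],[-6.12,-3.38,0.69],94],[[0,-0.02,0],[-6.12,-3.38,0.69],94],[[0,-0.02,0],[-6.12,-3.38,0.69],94],[[0,-0.02,0],[-6.12,-3.38,0.69],94],[[0,-0.02,0],[-6.12,-3.38,0.69],94]]'
python3 look.py w13;python3 -c "
from h import *
plan(.4496,.078,.008,-.18)"
```

```text
clock: 17.78
tool_pos: [0.4501, 0.0776, 0.0653]
ee_rot: [-3.14, 0.0, -0.182]
ft_force: [-1.2, 0.4, 0.3]
width: 0.0939
[0.45010168 0.07755079 0.06525799] [-3.14031809  0.0000338  -0.18163168] 0.004277044997051792
red
 [[665.9 -11.4  25.7 661.8 -11.4 555.1 290.9]
 [448.8  78.8  62.9 448.8  78.9 275.  231.9]]
navy
 [[681.8  61.9  27.9 679.2  61.9 556.3 193.2]]
turn [-0.01  0.   -0.01] shift [-0.011 -0.005  1.431]
```

```bash
python3 -m handwheel '[[[0,0,0],[-0.03,-0.02,0.5],94],[[0,0,0],[-0.03,-0.02,1],94],[[0,0,0],[-0.03,-0.02,1.43],94],[[0,0,0],[-0.03,-0.02,1.43],94],[[0,0,0],[-0.03,-0.02,1.43],94],[[0,0,0],[-0.03,-0.02,1.43],54],[[0,0,0],[-0.03,-0.02,1.43],54],[[0,0,0],[-0.03,-0.02,1.43],54],[[0,0,0],[-0.03,-0.02,1.43],54],[[0,0,0],[-0.03,-0.02,1.43],54],[[0,0,0],[-0.03,-0.02,1.43],54],[[0,0,0],[-0.03,-0.02,1.43],54]]'
python3 look.py w14; python3 -c "
from h import *
plan(.651,-.179,.09,-.18)"
```

```text
clock: 18.83
tool_pos: [0.4493, 0.0786, 0.0084]
ee_rot: [-3.14, -0.001, -0.182]
ft_force: [-0.8, -1.0, 7.5]
width: 0.0604
[0.44925112 0.07861283 0.00841722] [-3.14042095 -0.00056801 -0.18163593] 0.001680276600071804
red
 [[449.   79.5  63.5 449.2  79.6 276.6 267.1]]
navy
 []
turn [-0.01 -0.   -0.01] shift [ 6.126  5.422 -2.043]
```

```bash
python3 -m handwheel '[[[0,0,0],[0,0,-1],54],[[0,0,0],[0,0,-2.04],54],[[0,0,0],[0,0,-2.04],54],[[0,0,0],[6.13,5.42,-2.04],54],[[0,0,0],[6.13,5.42,-2.04],54],[[0,0,0],[6.13,5.42,-2.04],54],[[0,0,0],[6.13,5.42,-2.04],54],[[0,0,0],[6.13,5.42,-2.04],54],[[0,0,0],[6.13,5.42,-2.04],54],[[0,0,0],[6.13,5.42,-2.04],54],[[0,0,0],[6.13,5.42,-2.04],54],[[0,0,0],[6.13,5.42,-2.04],54],[[0,0,0],[6.13,5.42,-2.04],54],[[0,0,0],[6.13,5.42,-2.04],54],[[0,0,0],[6.13,5.42,-2.04],54],[[0,0,0],[6.13,5.42,-2.04],54]]'
python3 -c "
from h import *
plan(.6508,-.179,.012,-.18)"
```

```text
clock: 20.22
tool_pos: [0.6509, -0.1778, 0.0901]
ee_rot: [-3.14, -0.0, -0.18]
ft_force: [-0.4, -0.7, -0.0]
width: 0.0606
turn [-0.01 -0.    0.  ] shift [0.003 0.033 1.954]
```

```bash
python3 -m handwheel '[[[0,0,0],[0,0.03,0.6],54],[[0,0,0],[0,0.03,1.2],54],[[0,0,0],[0,0.03,1.7],54],[[0,0,0],[0,0.03,1.9],54],[[0,0,0],[0,0.03,1.96],54],[[0,0,0],[0,0.03,1.96],54],[[0,0,0],[0,0.03,1.96],54],[[0,0,0],[0,0.03,1.96],54]]'
python3 -m handwheel '[[[0,0,0],[0,0,0],94],[[0,0,0],[0,0,0],94],[[0,0,0],[0,0,0],94],[[0,0,0],[0,0,0],94],[[0,0,0],[0,0,0],94],[[0,0,0],[0,0,-1],94],[[0,0,0],[0,0,-2],94],[[0,0,0],[0,0,-3],94],[[0,0,0],[0,-2,-4],94],[[0,0,0],[0,-2,-5],94],[[0,0,0],[0,-2,-5],94],[[0,0,0],[0,-2,-5],94],[[0,0,0],[0,-2,-5],94]]'
python3 look.py w15 .034; python3 - <<'E'
from h import *
p,d=viewer.grab_frame("scene");cv2.imwrite("pics/s2.png",p[:,:,::-1]);C=cam("scene")
print(rings(C,p,red(p),.034));print(rings(C,p,navy(p),.006))
E
```

```text
clock: 20.88
tool_pos: [0.6512, -0.1787, 0.0126]
ee_rot: [-3.14, -0.002, -0.18]
ft_force: [0.1, -0.3, -1.1]
width: 0.0606
clock: 21.97
tool_pos: [0.6661, -0.0987, 0.2145]
ee_rot: [-3.14, -0.005, -0.177]
ft_force: [-1.0, -0.6, -1.2]
width: 0.0942
[ 0.66605818 -0.0986864   0.21449852] [-3.14028547 -0.00463773 -0.17749583] 0.0374247710720167
red
 [[ 650.8 -177.5   63.3  650.9 -177.4  275.4  249.5]
 [ 665.6  -98.8   49.9  665.5  -98.8  275.7  190.3]
 [ 680.9  -19.5   37.7  681.1  -19.6  276.8  122.4]
 [ 695.4   58.7   26.6  695.5   58.7  277.    45.9]]
navy
 [[ 651.2 -179.8   38.1  651.3 -181.1  275.6  243.4]
 [ 665.9  -99.4   38.   665.8 -101.2  275.8  187.1]
 [ 681.1  -19.4   29.3  681.1  -19.3  276.6  122.1]
 [ 695.5   62.4   38.9  695.5   62.4  276.5   48. ]]
[[ 699.2   60.3   31.2  699.2   60.4  280.   309. ]
 [ 684.9  -18.1   44.1  684.5  -18.3  244.4  285.6]
 [ 669.3  -98.2   56.8  669.4  -97.7  212.1  263.7]
 [ 656.1 -178.5   70.   654.9 -177.8  182.8  244.3]]
[[ 695.1   60.5   37.8  695.4   60.5  281.5  321.3]
 [ 643.2 -188.1   27.7  643.2 -189.1  183.8  249. ]]
```

View pics/w15.png

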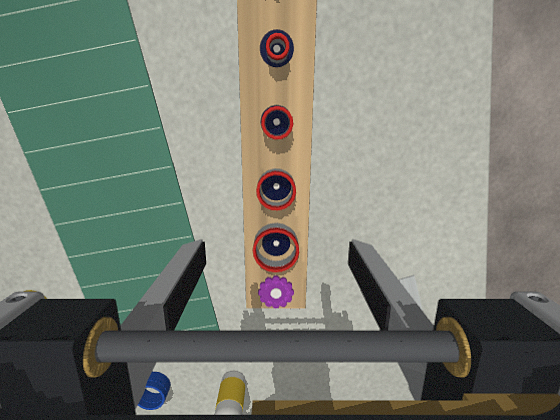

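View pics/s2.png

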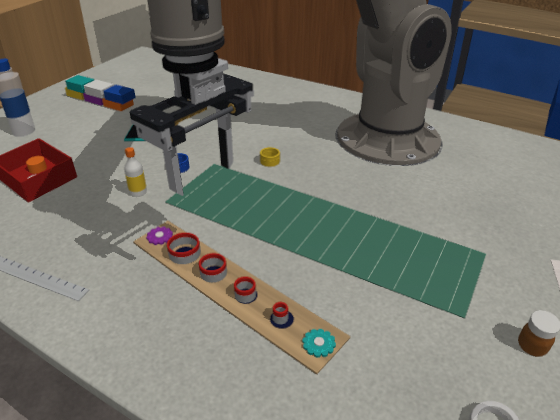

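All four stand on their marks in the right order, and the glue bottle is upright and untouched. The readings suggest 26 may sit a couple of mm toward −y, so I'll measure it with the camera directly overhead, where rim height causes no parallax.

```bash
python3 -m handwheel '[[[0,0,0],[0,-1,0],94],[[0,0,0],[0,-2.03,0.7],94],[[0,0,0],[0,-2.03,1.4],94],[[0,0,0],[0,-2.03,1.4],94],[[0,0,0],[0,-2.03,1.4],94],[[0,0,0],[0,-2.03,1.4],94]]'
python3 look.py w16 .034; python3 -c "
import cv2;p=cv2.imread('pics/w16.png')[50:190,200:350];cv2.imwrite('pics/w16c.png',cv2.resize(p,None,fx=4,fy=4,interpolation=cv2.INTER_CUBIC))"
```

```text
clock: 22.57
tool_pos: [0.6792, -0.0229, 0.156]
ee_rot: [3.141, -0.0, -0.182]
ft_force: [-0.1, -0.6, -0.6]
width: 0.0937
[ 0.67922125 -0.02285513  0.15595861] [ 3.14143699 -0.00006594 -0.182118  ] 0.020286658463005723
red
 [[ 652.  -172.8   61.   651.5 -163.2  276.6  315.9]
 [ 665.7  -97.3   52.3  665.5  -97.1  276.9  267.7]
 [ 681.8  -18.6   38.5  681.3  -18.5  278.1  198.4]
 [ 695.8   59.5   25.9  695.6   59.6  278.1  119.6]]
navy
 [[ 650.9 -182.1   37.7  650.9 -185.3  277.2  319.2]
 [ 664.7 -103.8   36.6  664.8 -105.   277.1  262.5]
 [ 680.7  -22.5   27.7  680.7  -22.7  277.8  196.1]
 [ 695.6   62.4   38.8  695.5   62.4  277.4  116.5]]
```

View pics/w16c.png

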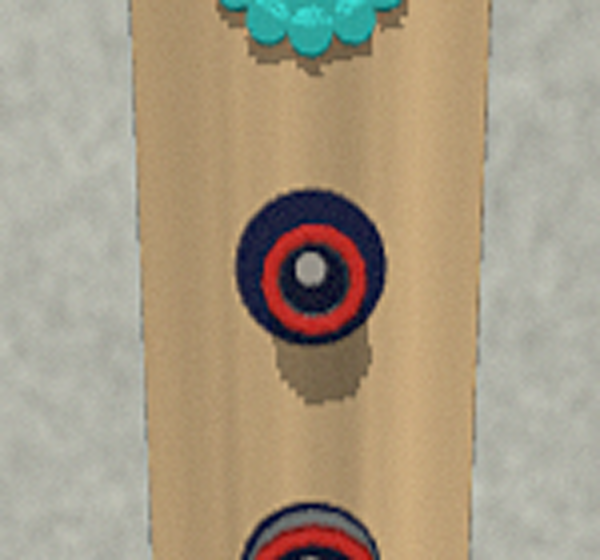

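The overhead crop shows 26 sitting about 2.9 mm low of its mark's centre, toward −y. The ring is at about (313,278) and the disc at (311,267) in the crop. I'll regrip it and shift it.

```bash
python3 -c "
from h import *
plan(.6956,.0618,.075,-.18);plan(.6956,.0618,.0125,-.18)"
```

```text
turn [-0.   -0.01 -0.02] shift [ 0.005 -2.155  2.043]
turn [-0.   -0.01 -0.02] shift [ 3.000e-03 -2.154e+00  3.606e+00]
```

```bash
python3 -m handwheel '[[[0,0,-0.02],[0,-1,0.5],80],[[0,0,-0.02],[0,-2.15,1],80],[[0,0,-0.02],[0,-2.15,2],80],[[0,0,-0.02],[0,-2.15,2],80],[[0,0,-0.02],[0,-2.15,2.7],80],[[0,0,-0.02],[0,-2.15,3.3],80],[[0,0,-0.02],[0,-2.15,3.6],80],[[0,0,-0.02],[0,-2.15,3.6],80],[[0,0,-0.02],[0,-2.15,3.6],80],[[0,0,-0.02],[0,-2.15,3.6],18],[[0,0,-0.02],[0,-2.15,3.6],18],[[0,0,-0.02],[0,-2.15,3.6],18],[[0,0,-0.02],[0,-2.15,3.6],18],[[0,0,-0.02],[0,-2.15,3.6],18],[[0,0,-0.02],[0,-2.15,3.6],18],[[0,0,-0.02],[0,-2.15,3.6],18],[[0,0,-0.02],[0,-2.15,3.6],18],[[0,0,-0.02],[0,-2.15,3.6],18]]'; python3 -c "
from h import *
plan(.6961,.0645,.0125,-.18)"
```

```text
clock: 24.12
tool_pos: [0.6955, 0.0617, 0.0127]
ee_rot: [-3.141, -0.001, -0.18]
ft_force: [-0.7, -0.4, -0.1]
width: 0.0247
turn [-0.   -0.01 -0.  ] shift [ 0.003 -0.072  0.005]
```

```bash
python3 -m handwheel '[[[0,0,0],[0,0,-0.08],18],[[0,0,0],[0,0,-0.1],18],[[0,0,0],[0,-0.07,-0.1],18],[[0,0,0],[0,-0.075,-0.1],18],[[0,0,0],[0,-0.075,-0.05],18],[[0,0,0],[0,-0.075,0],18],[[0,0,0],[0,-0.075,0],18],[[0,0,0],[0,-0.075,0],18],[[0,0,0],[0,-0.075,0],18]]'
python3 -m handwheel '[[[0,0,0],[0,0,0],80],[[0,0,0],[0,0,0],80],[[0,0,0],[0,0,0],80],[[0,0,0],[0,0,0],80],[[0,0,0],[0,0,0],80],[[0,0,0],[0,0,-1],80],[[0,0,0],[0,0,-2],80],[[0,0,0],[0,0.5,-3],80],[[0,0,0],[0,1.2,-3.6],80],[[0,0,0],[0,2.2,-3.6],80],[[0,0,0],[0,2.2,-3.6],80],[[0,0,0],[0,2.2,-3.6],80],[[0,0,0],[0,2.2,-3.6],80]]'
python3 look.py w17 .034
python3 -m handwheel '[[[0,0,0],[0,1,0],80],[[0,0,0],[0,2,0],80],[[0,0,0],[0,3,0],80],[[0,0,0],[0,4.1,0],80],[[0,0,0],[0,4.1,0],80],[[0,0,0],[0,4.1,0],80],[[0,0,0],[0,4.1,0],80]]'
python3 look.py w18 .034
python3 -m handwheel '[[[0,0,0],[0,1,0],80],[[0,0,0],[0,2.05,0],80],[[0,0,0],[0,2.05,0],80],[[0,0,0],[0,2.05,0],80],[[0,0,0],[0,2.05,0],80]]'
python3 look.py w19 .034
python3 -c "
import cv2,numpy as np
c=[cv2.imread(f'pics/w{i}.png')[50:210,210:345] for i in (17,18,19)]
cv2.imwrite('pics/w20.png',cv2.resize(np.hstack(c),None,fx=1.97,fy=1.97,interpolation=cv2.INTER_CUBIC))"
```

```text
clock: 24.87
tool_pos: [0.696, 0.0647, 0.0127]
ee_rot: [-3.141, -0.001, -0.18]
ft_force: [-0.3, 0.3, 2.9]
width: 0.025
clock: 25.95
tool_pos: [0.6799, -0.0218, 0.1565]
ee_rot: [-3.141, -0.001, -0.181]
ft_force: [-0.3, 0.5, 0.2]
width: 0.0801
[ 0.67985271 -0.02180398  0.15647047] [-3.14122306 -0.00114248 -0.18079253] 0.02449218498759739
red
 [[ 651.7 -172.5   60.7  651.6 -162.7  276.6  316.1]
 [ 665.7  -97.3   52.4  665.8  -97.2  276.5  268.5]
 [ 681.2  -18.6   38.7  681.2  -18.7  277.5  199.6]
 [ 695.4   62.5   25.9  695.3   62.7  276.8  117.5]]
navy
 [[ 650.5 -182.4   37.9  650.7 -185.3  276.5  319.9]
 [ 665.5 -103.2   36.7  665.4 -105.   276.6  263.2]
 [ 681.   -21.4   28.6  681.   -22.8  277.5  196.8]
 [ 695.6   62.1   38.8  695.6   62.4  276.8  117.7]]
clock: 26.58
tool_pos: [0.6509, -0.1807, 0.1557]
ee_rot: [-3.14, -0.0, -0.178]
ft_force: [0.2, 1.2, -0.6]
width: 0.0801
[ 0.65086976 -0.18068436  0.15574325] [-3.13990002 -0.00029268 -0.17830058] 0.022361944270457894
red
 [[ 650.9 -178.7   62.   651.  -178.6  276.5  201. ]
 [ 665.4 -100.    49.3  665.4  -99.8  276.6  121.4]
 [ 680.9  -20.7   38.7  681.1  -20.8  278.1   26.7]]
navy
 [[ 651.1 -179.7   38.6  651.1 -179.4  276.6  195.5]
 [ 666.1  -98.6   39.2  665.9  -98.6  277.2  119.9]
 [ 681.9  -17.2   28.7  681.7  -16.5  278.1   31.1]]
clock: 27.05
tool_pos: [0.6373, -0.2585, 0.1557]
ee_rot: [-3.139, -0.0, -0.175]
ft_force: [0.6, 0.4, -0.1]
width: 0.0798
[ 0.63726974 -0.25850481  0.15566102] [-3.13879974 -0.00046329 -0.17509943] 0.01345232762523828
red
 [[ 650.8 -179.8   61.2  650.8 -179.8  276.4  123.4]
 [ 665.1 -100.9   50.5  665.4 -101.2  277.    30.3]]
navy
 [[ 651.2 -179.3   39.   651.2 -179.5  276.5  123.4]
 [ 665.9  -98.7   39.2  665.7  -97.4  277.    35.1]]
```

View pics/w20.png

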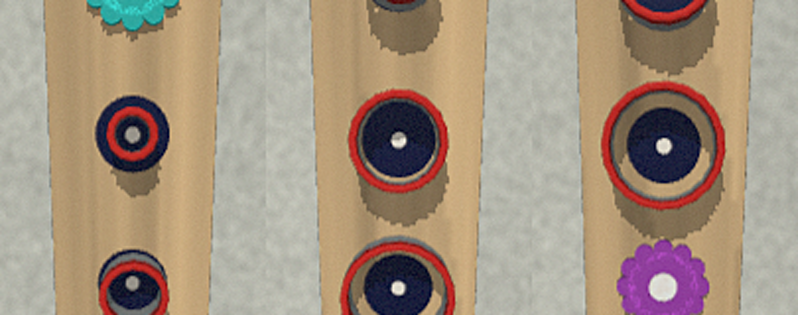

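From overhead, 26 at (132,133), 50 at (398,140) and 62 at (663,146) all sit concentric with their marks. The gripper is open, at 156 mm height and clear of everything.

```bash
python3 -c "
from rig import job; print(job.close_job())"
```

```text
the job is handed in; nothing more can be done
None
```

All four cutters stand red rim up on the marks, in order of size: 26, 38, 50 and 62 from the teal flower to the purple one. The job is handed in at about 27 s, with the gripper open and clear of everything. I didn't touch the glue bottle or the blue and yellow look-alikes, and the bottle was upright in the last picture that showed it.

| Cutter | Last overhead offset from mark centre, along the row |
|---|---|
| 26 | about 0 mm |
| 38 | about 1.5 mm |
| 50 | about 1.3 mm |
| 62 | about 0.5 mm |

- **Correction:** An overhead view showed cutter 26 about 2.9 mm off its mark, so I regripped it, moved it and measured it again.
- **Disagreeing checks:** Oblique views differed from the overhead ones by 1–3 mm because of viewing angle and calibration. I trusted the overhead views. Cutter 38's overhead reading came from a slightly earlier picture, before the regrip of 26. A later angled view showed it had not moved.

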